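# Hold the articulator hinge in line for its pin

### The job

On the dental bench, take the plaster block off the two hinge posts of the articulator's lower frame and lay it flat in the shallow tray, setting it down rather than dropping it. Then pick up the loose upper member, bring its hinge barrel down between the two posts with its arm level over the mounted cast, and hold it there, free of the posts, with the barrel's hole in line with the holes in the posts so that the hinge pin could be pushed straight through. Finish while still holding it so; leave the pin and everything else on the bench where they are.

Things in the scene. Friction and masses are not known exactly. Their poses are not given: they have to be found in the camera images.
- lower: fixed lower frame of a dental articulator: aluminium base plate 125 x 84 x 10 mm, a plaster cast on its front (-x) part (teeth up to 44 mm above the bench) and two upright hinge posts centred at x = 45 mm. Each post is 24 mm (x) by 10 mm (y), flat top 87 mm above the bench; inner faces at y = +-15 mm, outer at +-25 mm. Origin: centre of the plate's underside; z up
- lower_bore (a point): point on the axis of the 10 mm holes that run along y through both posts, midway between the posts: 45 mm along +x and 75 mm above the lower frame's origin; axes as the lower frame's
- upper: loose steel upper member, 0.22 kg (varies), 125 mm long: flat arm along x (20 wide, 8 thick, top at z = 14 mm), hinge barrel at its +x end (20 mm diameter, 22 mm wide along y), an 18 mm round foot at x = -56 mm (z 0 to 14 mm), and an upright mounting block on the arm to grip it by, 30 (x) x 18 (y) mm, z 14 to 50 mm. Origin: under the middle of that block, at the underside of barrel and foot; z up
- upper_bore (a point): centre of the 10 mm hole along y through the upper member's barrel: 50 mm along +x and 10 mm up from the upper member's origin; in the finished hinge it lies on point lower_bore, the two x axes pointing the same way
- upper_block (a point): point on the upper member's mounting block, on its centre line, 34 mm above the underside (16 mm below the block's top); good height to grip
- block: plaster block 30 x 64 x 24 mm (x, y, z), about 0.07 kg (varies), loose; at the start it lies across the tops of both hinge posts, underside 87 mm above the bench. Origin: centre of its underside
- tray: empty shallow aluminium tray 160 x 130 mm (x, y) outside, 18 mm high, walls and floor 4 mm thick, fixed. Origin: centre of its underside
- pin: bystander: steel hinge pin, 5 mm thick, about 70 mm long with a small cross bar at one end, lying on the bench; origin at its middle
- knife: bystander: slim double-ended steel wax carver, 175 mm long, 7 mm thick, lying on the bench; origin near its middle
- cast: bystander: unmounted plaster cast with teeth, 62 x 66 x 34 mm; origin centre of underside
- bowl: bystander: black rubber mixing bowl, 110 mm wide, 60 mm high; origin centre of underside
- jar: bystander: amber glass jar, 56 mm wide, 70 mm high; origin centre of underside
- driver: bystander: yellow-handled screwdriver 150 mm long, lying; origin near its middle
- brush: bystander: slim black-handled brush, 165 mm long, 8 mm thick, lying on the bench; origin near its middle
Not all that is in view belongs to the job. Leave any turquoise look-alike of the block alone. Several things look just like the tray: the one meant starts farthest to the robot's left.

How it is judged:
On the way, in this order (a step that is already met when the one before it is completed fails the run):
1. the plaster block lies flat and released in the tray (x of block in the frame of tray between -0.062 and 0.062 m and y of block in the frame of tray between -0.047 and 0.047 m and z of block in the frame of tray between 0 and 0.01 m and angle between block's own z axis and vertical below 0.1 rad and linear speed of block below 0.05 m/s and contact force between the fingers and block below 0.1 N), for 0.2 s.
2. the upper member is held with its barrel hole in line with the post holes (x of upper_bore in the frame of lower_bore between -0.0035 and 0.0035 m and z of upper_bore in the frame of lower_bore between -0.0035 and 0.0035 m and y of upper_bore in the frame of lower_bore between -0.006 and 0.006 m and angle between the y axis of upper and the y axis of lower, either way round below 0.1 rad and angle between upper's own z axis and vertical below 0.12 rad and x of upper_block in the frame of lower below 0.02 m and linear speed of upper below 0.03 m/s and contact force between the fingers and upper above 1 N and contact force between upper and lower below 3 N), for 0.5 s.
At the end, for the whole second after the job is handed in: Gripper holds the upper member still: barrel hole within 3.5 mm (x, z) of the post holes' axis and 6 mm along it, axes within 0.1 rad, arm level within 0.12 rad, over the cast, under 3 N on the posts; plaster block flat (0.1 rad) on the tray floor, untouched by the fingers (all of step 1 and all of step 2); the arm keeps its last pose, push and grip.
It fails at once if a bystander is shifted by more than 30 mm (distance of any of pin, knife, cast, bowl, jar, driver, brush from where it was at the start of the episode above 0.03 m).
It fails at once if the plaster block is dropped (falls freely by more than about 3 cm) (linear speed of block above 0.75 m/s and contact force between the fingers and block below 0.05 N).
It also fails if it takes over 64 s, if anything falls off the work surface, if the arm or the gripper's body presses on something with over 40 N, if the wrist force passes 120 N, or if a joint passes its speed limit or range.

### The arm

A 6-joint arm with a two-finger parallel gripper is mounted at the origin on the work surface. World frame = base frame: x ahead of the robot, y to its left, z up, the work surface at z = 0. Lengths are in m, angles in rad, forces in N, time in s.
With the tool pointing down it reaches from about 0.4 to 0.825 m from the base axis. Payload 7 kg.
Tool frame: the origin (TCP) lies midway between the tips of the shut fingers; the grasp point (between the pads) lies hold_point_z behind it (hold_point_z is the distance from the TCP to the grasp point, in m); z points along the fingers, y is the line along which they close (so a half turn about z gives the same grasp; the last joint's range is limited). The gripper opens to 88 mm and grips with 3 to 60 N. Pads are 19 mm wide; open, the fingers measure 130 mm over their backs; the gripper's body (78 mm by 193 mm) begins 47 mm behind the grasp point.
Start: joints at [-0.841, 0.359, 0.012, 0, -1.224, -0.288], TCP at [0.289, -0.61, 0.227] pointing down, gripper open.
Joint ranges: [-3.07, 3.07], [-1.43, 2.12], [-1.02, 1.25], [-3.03, 1.67], [-3.05, -0], [-3.03, 3.03]. Speed limits (rad/s): [2.39, 2.39, 3.01, 3.14, 3.14, 3.14].

### API

Orientations are given as [roll, pitch, yaw] about the fixed x, y, z axes, in that order (R = Rz(yaw) Ry(pitch) Rx(roll)).
In Python, from station import * gives the robot as it stands.
- The arm moves only by the tool apply_moves, never from a script. Its argument "steps" is a list of rows, each an object with "translation": the shift along the world's x, y, z scaled (see below), a list of three; "rotation": the turn, a rotation vector about the world's x, y, z scaled (see below), a list of three. A call has exactly 10 rows; each row is the pose to reach, as a shift and turn from the pose commanded when the call began; what a row does not reach only later rows make up. The controller multiplies each number of a shift by 250 mm and each number of a turn by 30 degrees. A row lasts 1/12 s, in which the tool goes at most 41.7 mm and 7.16 degrees, less where a joint would pass 70% of its speed; a pose out of reach is approached as far as the arm can. A call with a number of a shift or a turn outside -1 to 1 is refused whole. A call with a gripper value outside its range is refused whole. "jaw" is the closure, from -1 (fully open) to 1 (shut), so that 0 is half open, set as the call begins (left out, the last holds). The fingers move at their own pace and stop on an object; "newtons" is the grip in N (left out, the last holds). Time passes only in rows, so rows that repeat a pose let the fingers close, or fill a call up. It gives the time, the measured TCP pose, the force, the opening and the grip force at its end, in the units of the state.
- get_state(): the state, without advancing time (a new reading comes with each control period).
- grab_frame(name): name is "scene" or "top"; returns the picture (400x640x3 uint8, blue, green, red); there is no depth.
- camera_model(name): a dict with "fx", "fy", "cx", "cy" (pixels), "k1" (the pictures are not rectified: a ray, as slopes to the right and down, at radius r is drawn at 1 + k1 r^2 times it, then the intrinsics apply), "xyz" and "rotation" of the camera in the world. Camera axes: x right, y down, z forward; pixel columns grow to the right and rows downward; lengths in m; the calibration is good to about 2 mm. A picture is of the moment at which its call begins. camera_model takes no time and is no camera call.
- job_done(): hands the job in; it is judged then, once.
The state is a dict: "t": time; "q": joint angles; "qd": joint speeds; "joint_efforts": joint torques, N m; "eef_pos": TCP position; "ee_rot": TCP orientation; "force": force on the tool from outside, world axes, zero at the start; "moment": the same for the moment, N m; "width": finger opening in m; "gripper_force": force on a finger pad.
Only numpy, scipy, OpenCV 4.12 (cv2) and the standard library are available. Lean on these libraries where they do the work, as an engineer would, in place of code of your own. Each camera call takes 0.05 s, during which the arm holds its last target. There are 200 camera calls.

## Working session

There is one attempt and no reset: what is moved stays moved. The work goes in short steps, Python scripts to look and compute and a tool call to move; the robot and the scene stay as the last step left them, time stands still between calls to the robot, and variables do not carry over. Pictures are saved under pics/ and viewed, at most 10 in all, crops included, and the job is handed in when it is done.

Besides the shell and the picture viewer there is one more tool, called by a JSON object that holds its "op" and its "data". apply_moves: Moves the arm, as the interface text tells. Shifts and turns lie within -1 to 1; 1 stands for 250 mm of shift or 30 degrees of turn. Its arguments: {"type":"object","properties":{"steps":{"type":"array"},"jaw":{"type":"number"},"newtons":{"type":"number"}},"required":["steps"]}

```bash
mkdir -p pics; python3 - <<'E'
from station import *
import cv2
for n in("scene","top"):
    cv2.imwrite(f"pics/{n}0.png",grab_frame(n)); print(n,camera_model(n))
print(get_state())
E
```

```text
scene {'fx': 367.0934438883048, 'fy': 367.0934438883048, 'cx': 316.96815512979697, 'cy': 195.49885525586294, 'k1': -0.06364480645039751, 'xyz': array([ 0.93675408, -0.36743408,  0.92230215]), 'rotation': array([-2.60831048, -0.00403295,  0.78167737])}
top {'fx': 467.3293085578914, 'fy': 467.3293085578914, 'cx': 325.60817353894294, 'cy': 198.94972707379463, 'k1': 0.004484871597683548, 'xyz': array([0.49569675, 0.01248843, 1.49141459]), 'rotation': array([-3.09568401, -0.01229274, -1.59936598])}
{'t': 0.1, 'q': array([-8.40953006e-01,  3.59332703e-01,  1.11445454e-02, -3.02234868e-04,
       -1.22407958e+00, -2.88104378e-01]), 'qd': array([-1.85870226e-03, -2.34810332e-03,  2.02682920e-03,  1.23545584e-04,
       -6.53303754e-04,  7.91797392e-05]), 'joint_efforts': array([-1.21684901e-03, -5.84163415e+01,  2.93753475e+01,  7.01552600e+00,
        1.01990064e-02, -6.95363315e-05]), 'eef_pos': array([ 0.28836262, -0.6098258 ,  0.22570364]), 'ee_rot': array([ 3.14010115e+00, -1.45694110e-04, -2.69995651e+00]), 'force': array([-0.48879952, -0.18385565, -0.23859912]), 'moment': array([-0.02843501, -0.01349522,  0.00880027]), 'gripper_force': 0.0, 'width': 0.0876245070457162}
```

View pics/scene0.png

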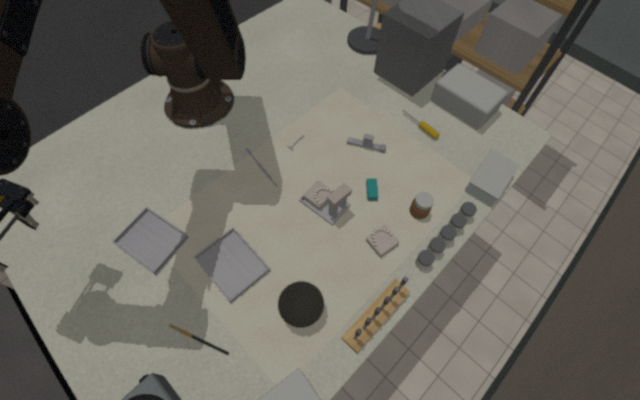

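View pics/top0.png

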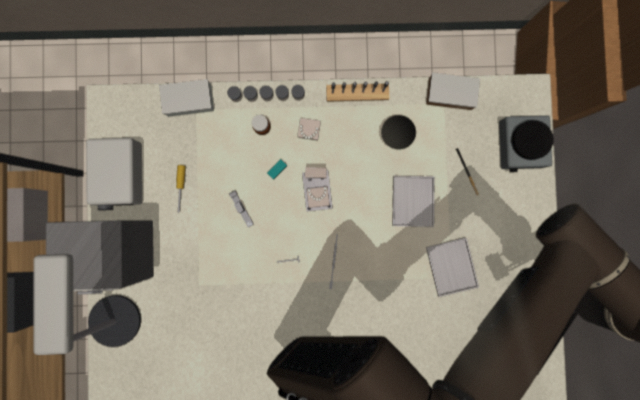

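```bash
python3 - <<'E'
import cv2,numpy as np
t=cv2.imread("pics/top0.png")
a=cv2.resize(t[150:250,210:360],(750,500)[:2],interpolation=cv2.INTER_CUBIC)
s=cv2.imread("pics/scene0.png")
cv2.imwrite("pics/c1.png",a)
b=cv2.resize(s[120:280,240:440],(800,600)[:2],interpolation=cv2.INTER_CUBIC)
cv2.imwrite("pics/c2.png",b)
E
```

```text
(no output)
```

View pics/c1.png

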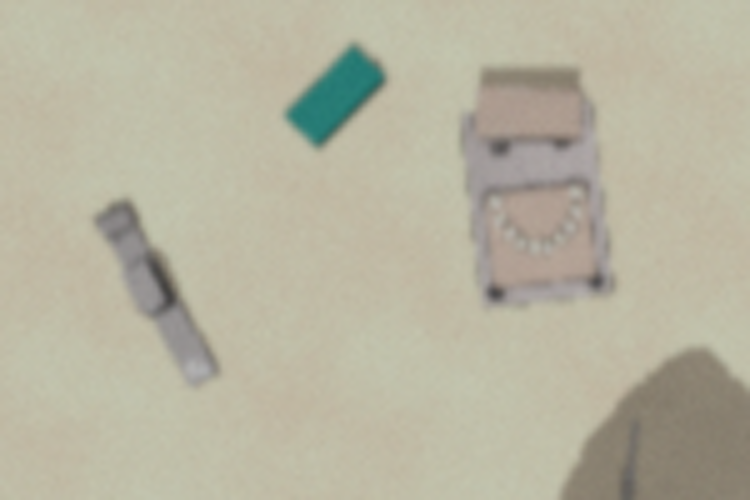

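View pics/c2.png

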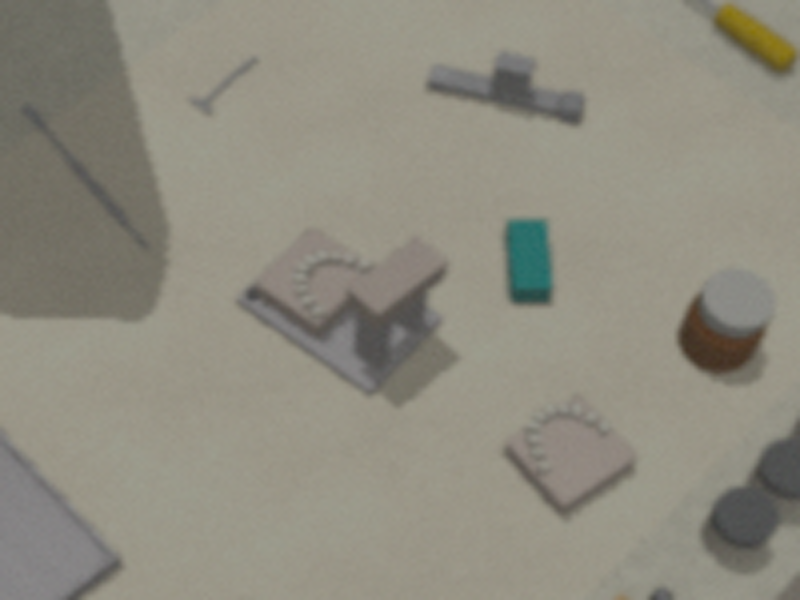

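```bash
cat > h.py <<'E'
from station import *
import numpy as np, cv2
from scipy.spatial.transform import Rotation as R
from scipy.optimize import least_squares
CM={n:camera_model(n) for n in("scene","top")}
def proj(n,P):
    c=CM[n]; Rc=np.array(c['rotation']); Rc=R.from_euler('xyz',Rc).as_matrix()
    p=(np.atleast_2d(P)-c['xyz'])@Rc; s=p[:,:2]/p[:,2:]
    s=s*(1+c['k1']*(s**2).sum(1,keepdims=True))
    return s*[c['fx'],c['fy']]+[c['cx'],c['cy']]
def place(x,y,yaw,z,P):
    return R.from_euler('z',yaw).apply(np.array(P,float)/1000)+[x,y,z]
def uncrop(p,off,s): return (np.array(p,float)+.5)/s-.5+off
def fit(obs,guess,z=0,fixed=None):
    # obs: list of (cam, model mm pts, pixel pts)
    f=lambda v: np.concatenate([(proj(n,place(*v,z,M))-px).ravel() for n,M,px in obs])
    r=least_squares(f,guess,x_scale=[.01,.01,.1],loss='soft_l1'); return r.x, f(r.x).reshape(-1,2).round(1)
E
cat > m1.py <<'E'
from h import *
T=lambda p:uncrop(p,[210,150],5); S=lambda p:uncrop(p,[240,120],[4,3.75])
np.set_printoptions(precision=4,suppress=True)
def both(name,mt,pt,ms,ps,g,z=0):
    for o in ([("top",mt,T(pt))],[("top",mt,T(pt)),("scene",ms,S(ps))]):
        v,r=fit(o,g,z); print(name,v,np.degrees(v[2]),r.tolist())
    return v
both("lower",[(-62.5,42,10),(-62.5,-42,10),(62.5,42,10),(62.5,-42,10)],[(487,305),(610,291),(464,115),(592,100)],
 [(-62.5,42,10),(-62.5,-42,10),(62.5,-42,10)][1:] and [(-62.5,-42,10),(62.5,-42,10),(62.5,42,10)],[(238,300),(370,392),(440,320)],(.52,.03,.1))
both("block",[(15,32,24),(15,-32,24),(-15,-32,24),(-15,32,24)],[(480,87),(580,87),(584,137),(476,139)],
 [(-15,-32,24),(-15,32,24),(15,32,24),(15,-32,24)],[(352,292),(416,237),(447,258),(385,312)],(.57,.03,.1),.087)
both("upper",[(-65,0,14),(60,0,17),(15,9,50),(15,-9,50),(-15,-9,50),(-15,9,50)],[(203,381),(110,205),(124,265),(147,252),(174,303),(152,315)],
 [(-65,0,14),(60,0,10),(-15,9,50),(15,9,50)],[(428,77),(583,110),(498,52),(538,58)],(.47,.25,.5))
import station; print([k for k in dir(station)],get_state().keys())
# tray
print(proj("top",[(.5,-.27,0)]))
for n in("scene","top"): print(proj(n,[(.288,-.61,.226)]))
E
python3 m1.py
```

```text
lower [0.592  0.0179 0.0833] 4.775290353810446 [[-0.7, 0.5], [1.0, 0.4], [-0.4, -0.5], [0.2, -0.4]]
lower [0.5911 0.0176 0.0781] 4.472077785232195 [[-0.7, 0.8], [1.1, 0.8], [-0.2, -0.3], [0.5, -0.1], [-0.5, -0.1], [0.4, 0.8], [1.5, -0.3]]
block [ 0.6391  0.0211 -0.019 ] -1.0895803427139332 [[-0.9, 0.1], [0.7, -0.0], [0.0, 0.1], [0.0, -0.2]]
block [0.6384 0.0215 0.0108] 0.618158783161936 [[-1.1, 0.7], [0.5, -0.1], [0.1, -0.1], [0.1, 0.4], [-0.5, -0.2], [0.2, -0.6], [1.1, 0.6], [-0.2, 1.6]]
upper [0.5449 0.2597 0.461 ] 26.41344349490315 [[0.5, -0.5], [0.5, -0.4], [-0.1, 1.2], [0.5, 1.0], [-0.4, -0.6], [-1.2, -0.2]]
upper [0.5431 0.2593 0.4937] 28.28895023899255 [[1.2, -0.3], [0.1, 0.5], [-0.1, 1.9], [0.4, 1.6], [-0.2, -0.1], [-0.9, 0.4], [0.7, -0.2], [0.6, 0.8], [0.6, 0.5], [0.1, 1.1]]
['Unreachable', '__builtins__', '__cached__', '__doc__', '__file__', '__loader__', '__name__', '__package__', '__spec__', 'camera_model', 'get_state', 'grab_frame', 'hold_point_z', 'job_done'] dict_keys(['t', 'q', 'qd', 'joint_efforts', 'eef_pos', 'ee_rot', 'force', 'moment', 'gripper_force', 'width'])
[[408.181  216.5475]]
[[ 18.3307 246.0601]]
[[552.5471 290.8468]]
```

```bash
cat > sil.py <<'E'
from h import *
def box(x0,x1,y0,y1,z0,z1): return [(x,y,z) for x in(x0,x1) for y in(y0,y1) for z in(z0,z1)]
def cyl(cx,cy,r,z0,z1): return [(cx+r*np.cos(a),cy+r*np.sin(a),z) for a in np.arange(0,6.28,.4) for z in(z0,z1)]
def cyly(cx,cz,r,y0,y1): return [(cx+r*np.cos(a),y,cz+r*np.sin(a)) for a in np.arange(0,6.28,.4) for y in(y0,y1)]
UP=[box(-56,50,-10,10,6,14),cyl(-56,0,9,0,14),cyly(50,10,10,-11,11),box(-15,15,-9,9,14,50)]
TR=[box(-80,80,-65,65,0,18)]
def mask(n,parts,v,z=0,ss=8,win=None):
    x0,y0,x1,y1=win; m=np.zeros(((y1-y0)*ss,(x1-x0)*ss),np.uint8)
    for P in parts:
        q=(proj(n,place(*v,z,P))-[x0,y0]+.5)*ss-.5
        cv2.fillConvexPoly(m,cv2.convexHull((q*16).round().astype(np.int32)),255,shift=4)
    return cv2.resize(m,(x1-x0,y1-y0),interpolation=cv2.INTER_AREA)/255.
def silfit(parts,obs,v0,z=0):
    # obs: (cam, alpha image in window, win)
    from scipy.optimize import minimize
    f=lambda u: sum(((cv2.GaussianBlur(mask(n,parts,u*np.array([.01,.01,.1]),z,win=w),(0,0),.7)-a)**2).sum() for n,a,w in obs)
    u0=np.array(v0)/[.01,.01,.1]
    r=minimize(f,u0,method='Nelder-Mead',options=dict(initial_simplex=[u0]+[u0+d for d in np.eye(3)*.6]))
    return r.x*[.01,.01,.1],r.fun
def alpha(img,w):
    x0,y0,x1,y1=w; p=img[y0:y1,x0:x1].astype(float)
    bg=np.median(np.r_[p[0],p[-1],p[:,0],p[:,-1]],0)
    return p,bg
E
python3 - <<'E'
from sil import *
print(hold_point_z)
im={n:np.mean([grab_frame(n).astype(float) for _ in range(4)],0) for n in("top","scene")}
np.save("im0.npy",np.array([im["top"],im["scene"]]))
def chroma(n,w):
    x0,y0,x1,y1=w; p=im[n][y0:y1,x0:x1]; d=p[...,2]-p[...,0]   # red-blue: bench warm, metal grey
    bg=np.median(np.r_[d[0],d[-1],d[:,0],d[:,-1]]); return np.clip((bg-d)/(bg-np.percentile(d,3)),0,1)
W={"top":(220,182,262,234),"scene":(340,126,394,160)}
v0=(.5445,.2595,.475)
for ns in (["top"],["scene"],["top","scene"]):
    v,f=silfit(UP,[(n,chroma(n,W[n]),W[n]) for n in ns],v0); print(ns,v.round(4),np.degrees(v[2]),f)
W={"top":(382,165,445,238),"scene":(185,220,280,310)}
for ns in (["top"],["scene"],["top","scene"]):
    v,f=silfit(TR,[(n,chroma(n,W[n]),W[n]) for n in ns],(.49,-.27,0)); print("tray",ns,v.round(4),f)
c=[]
for n,w,sc in (("top",(220,182,262,234),6),("scene",(340,126,394,160),6)):
    a=chroma(n,w); c.append(cv2.copyMakeBorder(cv2.resize(np.hstack([a,mask(n,UP,v0,win=w)])*255,None,fx=5,fy=5,interpolation=0),0,5,0,0,0))
h=max(x.shape[1] for x in c); cv2.imwrite("pics/m.png",np.vstack([cv2.copyMakeBorder(x,0,0,0,h-x.shape[1],0) for x in c]))
E
```

```text
0.0188
['top'] [0.5428 0.2616 0.4819] 27.613070609386263 13.54881148504743
['scene'] [0.5388 0.261  0.475 ] 27.217246115080577 8.246829769903607
['top', 'scene'] [0.5401 0.2608 0.4839] 27.724298216392896 27.241198843800493
tray ['top'] [ 0.5493 -0.2854 -0.0477] 22.22544491096056
tray ['scene'] [ 0.5454 -0.2865 -0.0457] 87.7938669250546
tray ['top', 'scene'] [ 0.5471 -0.2859 -0.0472] 136.10515659063415[ WARN:0@2.996] global loadsave.cpp:1063 imwrite_ Unsupported depth image for selected encoder is fallbacked to CV_8U.
```

View pics/m.png

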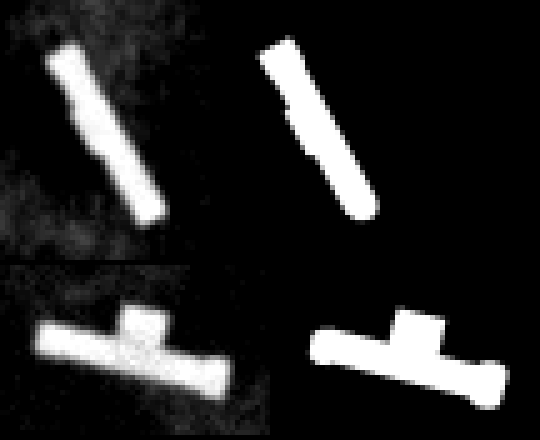

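{"op": "apply_moves", "data": {"steps": [{"translation":[0.03,0.05,0.02],"rotation":[0,0,0.04]},{"translation":[0.08,0.14,0.04],"rotation":[0,0,0.12]},{"translation":[0.14,0.25,0.08],"rotation":[0,0,0.22]},{"translation":[0.2,0.36,0.12],"rotation":[0,0,0.32]},{"translation":[0.26,0.47,0.16],"rotation":[0,0,0.42]},{"translation":[0.32,0.58,0.2],"rotation":[0,0,0.52]},{"translation":[0.38,0.69,0.2],"rotation":[0,0,0.62]},{"translation":[0.44,0.8,0.2],"rotation":[0,0,0.72]},{"translation":[0.5,0.9,0.2],"rotation":[0,0,0.8]},{"translation":[0.55,1.0,0.2],"rotation":[0,0,0.88]}], "jaw": -1, "newtons": 15}}

```text
t: 1.33
eef_pos: [0.4269, -0.3583, 0.2771]
ee_rot: [-3.141, 0.0, -2.236]
force: [1.0, 0.0, 0.1]
width: 0.0876
gripper_force: 0.0
```

{"op": "apply_moves", "data": {"steps": [{"translation":[0.06,0.11,0],"rotation":[0,0,0.1]},{"translation":[0.12,0.22,0],"rotation":[0,0,0.2]},{"translation":[0.18,0.33,0],"rotation":[0,0,0.3]},{"translation":[0.24,0.44,0],"rotation":[0,0,0.4]},{"translation":[0.3,0.55,0],"rotation":[0,0,0.5]},{"translation":[0.36,0.66,0],"rotation":[0,0,0.6]},{"translation":[0.42,0.77,0],"rotation":[0,0,0.7]},{"translation":[0.48,0.86,0],"rotation":[0,0,0.8]},{"translation":[0.53,0.94,0],"rotation":[0,0,0.87]},{"translation":[0.56,1.0,0],"rotation":[0,0,0.9]}]}}

```text
t: 2.17
eef_pos: [0.567, -0.1079, 0.2768]
ee_rot: [-3.141, 0.0, -1.764]
force: [-0.1, -0.3, -0.1]
width: 0.0877
gripper_force: 0.0
```

{"op": "apply_moves", "data": {"steps": [{"translation":[0.05,0.1,0],"rotation":[0,0,0.1]},{"translation":[0.1,0.2,-0.05],"rotation":[0,0,0.2]},{"translation":[0.17,0.32,-0.1],"rotation":[0,0,0.3]},{"translation":[0.23,0.42,-0.15],"rotation":[0,0,0.38]},{"translation":[0.27,0.5,-0.18],"rotation":[0,0,0.42]},{"translation":[0.28,0.52,-0.2],"rotation":[0,0,0.42]},{"translation":[0.28,0.52,-0.2],"rotation":[0,0,0.42]},{"translation":[0.28,0.52,-0.2],"rotation":[0,0,0.42]},{"translation":[0.28,0.52,-0.2],"rotation":[0,0,0.42]},{"translation":[0.28,0.52,-0.2],"rotation":[0,0,0.42]}]}}

```text
t: 3.0
eef_pos: [0.6359, 0.019, 0.2276]
ee_rot: [-3.14, 0.0, -1.549]
force: [-0.6, 0.3, -0.1]
width: 0.0876
gripper_force: 0.0
```

{"op": "apply_moves", "data": {"steps": [{"translation":[0,0.01,-0.04],"rotation":[0,0,0]},{"translation":[0,0.01,-0.12],"rotation":[0,0,0]},{"translation":[0,0.01,-0.2],"rotation":[0,0,0]},{"translation":[0,0.01,-0.28],"rotation":[0,0,0]},{"translation":[0,0.01,-0.36],"rotation":[0,0,0]},{"translation":[0,0.01,-0.43],"rotation":[0,0,0]},{"translation":[0,0.01,-0.49],"rotation":[0,0,0]},{"translation":[0,0.01,-0.53],"rotation":[0,0,0]},{"translation":[0,0.01,-0.545],"rotation":[0,0,0]},{"translation":[0,0.01,-0.545],"rotation":[0,0,0]}]}}

```text
t: 3.83
eef_pos: [0.6356, 0.0219, 0.0895]
ee_rot: [3.14, -0.0, -1.548]
force: [0.1, 0.3, 0.4]
width: 0.0876
gripper_force: 0.0
```

```bash
python3 - <<'E'
from h import *
a=cv2.resize(grab_frame("scene")[140:240,260:380],(720,600),interpolation=cv2.INTER_CUBIC)
cv2.imwrite("pics/g1.png",a); s=get_state(); print(s['eef_pos'],s['force'])
E
```

```text
[0.63616591 0.02204009 0.09044574] [ 0.21562074 -0.35870649  0.88058587]
```

View pics/g1.png

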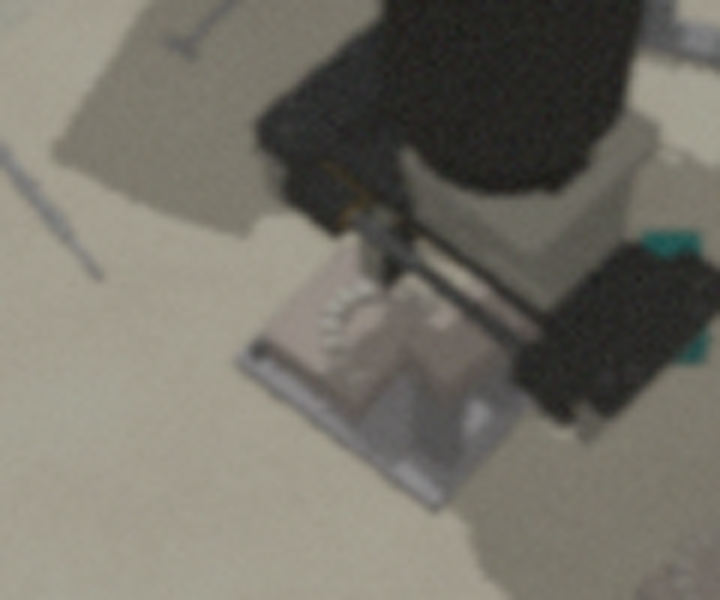

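{"op": "apply_moves", "data": {"steps": [{"translation":[0,0,0],"rotation":[0,0,0]},{"translation":[0,0,0],"rotation":[0,0,0]},{"translation":[0,0,0],"rotation":[0,0,0]},{"translation":[0,0,0],"rotation":[0,0,0]},{"translation":[0,0,0],"rotation":[0,0,0]},{"translation":[0,0,0],"rotation":[0,0,0]},{"translation":[0,0,0],"rotation":[0,0,0]},{"translation":[0,0,0],"rotation":[0,0,0]},{"translation":[0,0,0],"rotation":[0,0,0]},{"translation":[0,0,0],"rotation":[0,0,0]}], "jaw": 1, "newtons": 15}}

```text
t: 4.72
eef_pos: [0.6361, 0.0223, 0.0903]
ee_rot: [3.142, -0.0, -1.548]
force: [0.2, -0.5, -0.8]
width: 0.0307
gripper_force: 14.5
```

{"op": "apply_moves", "data": {"steps": [{"translation":[0,0,0.03],"rotation":[0,0,0]},{"translation":[0,0,0.1],"rotation":[0,0,0]},{"translation":[0,0,0.2],"rotation":[0,0,0]},{"translation":[0,0,0.3],"rotation":[0,0,0]},{"translation":[-0.02,-0.05,0.36],"rotation":[0,0,0]},{"translation":[-0.05,-0.14,0.4],"rotation":[0,0,0]},{"translation":[-0.08,-0.24,0.4],"rotation":[0,0,0]},{"translation":[-0.11,-0.34,0.4],"rotation":[0,0,0]},{"translation":[-0.14,-0.44,0.4],"rotation":[0,0,0]},{"translation":[-0.17,-0.54,0.4],"rotation":[0,0,0]}]}}

```text
t: 5.55
eef_pos: [0.593, -0.1137, 0.191]
ee_rot: [-3.141, 0.0, -1.548]
force: [0.2, -0.6, -0.7]
width: 0.0304
gripper_force: 14.5
```

{"op": "apply_moves", "data": {"steps": [{"translation":[-0.03,-0.1,0],"rotation":[0,0,0]},{"translation":[-0.06,-0.2,0],"rotation":[0,0,0]},{"translation":[-0.09,-0.3,0],"rotation":[0,0,0]},{"translation":[-0.12,-0.4,-0.04],"rotation":[0,0,0]},{"translation":[-0.15,-0.5,-0.1],"rotation":[0,0,0]},{"translation":[-0.18,-0.6,-0.18],"rotation":[0,0,0]},{"translation":[-0.2,-0.66,-0.26],"rotation":[0,0,0]},{"translation":[-0.2,-0.69,-0.34],"rotation":[0,0,0]},{"translation":[-0.2,-0.69,-0.4],"rotation":[0,0,0]},{"translation":[-0.2,-0.69,-0.44],"rotation":[0,0,0]}]}}

```text
t: 6.38
eef_pos: [0.5425, -0.2857, 0.0788]
ee_rot: [3.14, 0.001, -1.549]
force: [0.2, 0.0, -0.5]
width: 0.0307
gripper_force: 14.5
```

{"op": "apply_moves", "data": {"steps": [{"translation":[0,0,-0.06],"rotation":[0,0,0]},{"translation":[0,0,-0.12],"rotation":[0,0,0]},{"translation":[0,0,-0.17],"rotation":[0,0,0]},{"translation":[0,0,-0.21],"rotation":[0,0,0]},{"translation":[0,0,-0.24],"rotation":[0,0,0]},{"translation":[0,0,-0.26],"rotation":[0,0,0]},{"translation":[0,0,-0.27],"rotation":[0,0,0]},{"translation":[0,0,-0.28],"rotation":[0,0,0]},{"translation":[0,0,-0.28],"rotation":[0,0,0]},{"translation":[0,0,-0.28],"rotation":[0,0,0]}]}}

```text
t: 7.22
eef_pos: [0.5439, -0.2852, 0.0107]
ee_rot: [-3.141, -0.0, -1.548]
force: [0.1, -0.1, -0.8]
width: 0.0305
gripper_force: 14.5
```

```bash
python3 - <<'E'
from h import *
a=cv2.resize(grab_frame("top")[140:260,360:500],(700,600),interpolation=cv2.INTER_CUBIC)
cv2.imwrite("pics/g2.png",a); s=get_state(); print(s['eef_pos'],s['force'])
E
```

```text
[ 0.54395288 -0.28526797  0.01083714] [-0.09573965  0.46951861 -0.19667691]
```

View pics/g2.png

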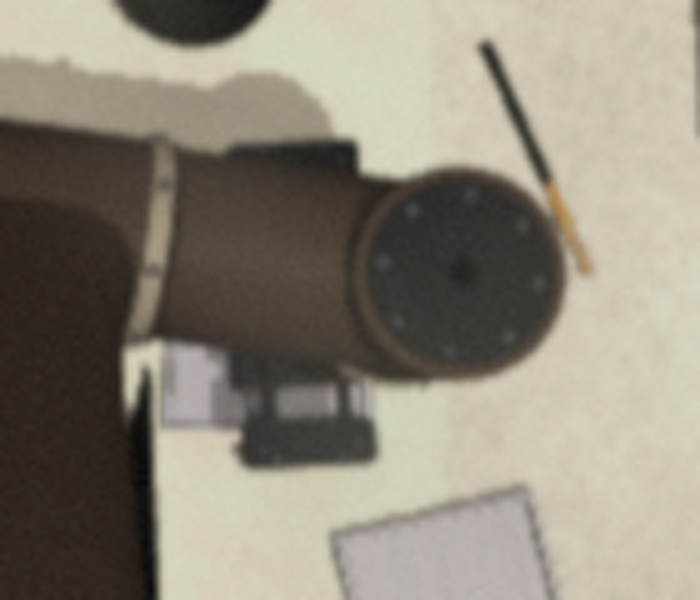

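{"op": "apply_moves", "data": {"steps": [{"translation":[0,0,-0.004],"rotation":[0,0,0]},{"translation":[0,0,-0.008],"rotation":[0,0,0]},{"translation":[0,0,-0.011],"rotation":[0,0,0]},{"translation":[0,0,-0.014],"rotation":[0,0,0]},{"translation":[0,0,-0.014],"rotation":[0,0,0]},{"translation":[0,0,-0.014],"rotation":[0,0,0]},{"translation":[0,0,-0.014],"rotation":[0,0,0]},{"translation":[0,0,-0.014],"rotation":[0,0,0]},{"translation":[0,0,-0.014],"rotation":[0,0,0]},{"translation":[0,0,-0.014],"rotation":[0,0,0]}]}}

```text
t: 8.1
eef_pos: [0.5437, -0.2852, 0.0073]
ee_rot: [-3.141, -0.0, -1.548]
force: [-2.1, 1.0, 5.9]
width: 0.0305
gripper_force: 14.5
```

Contact (≈6 N). Release to about 57 mm, then rise.

{"op": "apply_moves", "data": {"steps": [{"translation":[0,0,0],"rotation":[0,0,0]},{"translation":[0,0,0],"rotation":[0,0,0]},{"translation":[0,0,0],"rotation":[0,0,0]},{"translation":[0,0,0],"rotation":[0,0,0]},{"translation":[0,0,0],"rotation":[0,0,0]},{"translation":[0,0,0],"rotation":[0,0,0]},{"translation":[0,0,0.05],"rotation":[0,0,0]},{"translation":[0,0,0.12],"rotation":[0,0,0]},{"translation":[0,0,0.22],"rotation":[0,0,0]},{"translation":[0,0,0.32],"rotation":[0,0,0]}], "jaw": -0.3}}

```text
t: 8.93
eef_pos: [0.543, -0.2851, 0.087]
ee_rot: [3.14, 0.0, -1.548]
force: [0.3, -0.6, 1.0]
width: 0.0572
gripper_force: 0.0
```

{"op": "apply_moves", "data": {"steps": [{"translation":[0,0,0.1],"rotation":[0,0,0]},{"translation":[0,0,0.22],"rotation":[0,0,-0.05]},{"translation":[0,0.08,0.34],"rotation":[0,0,-0.15]},{"translation":[0,0.18,0.44],"rotation":[0,0,-0.25]},{"translation":[0,0.3,0.5],"rotation":[0,0,-0.35]},{"translation":[0,0.44,0.55],"rotation":[0,0,-0.45]},{"translation":[0,0.58,0.55],"rotation":[0,0,-0.55]},{"translation":[0,0.72,0.55],"rotation":[0,0,-0.65]},{"translation":[0,0.86,0.55],"rotation":[0,0,-0.75]},{"translation":[0,1.0,0.55],"rotation":[0,0,-0.85]}]}}

```text
t: 9.77
eef_pos: [0.5432, -0.0336, 0.2246]
ee_rot: [-3.141, 0.001, -1.996]
force: [0.0, 0.1, -1.2]
width: 0.0572
gripper_force: 0.0
```

{"op": "apply_moves", "data": {"steps": [{"translation":[0,0.13,0],"rotation":[0,0,-0.12]},{"translation":[0,0.26,0],"rotation":[0,0,-0.24]},{"translation":[0,0.39,0],"rotation":[0,0,-0.36]},{"translation":[0,0.52,0],"rotation":[0,0,-0.48]},{"translation":[0,0.65,0],"rotation":[0,0,-0.6]},{"translation":[0,0.78,0],"rotation":[0,0,-0.72]},{"translation":[0,0.88,0],"rotation":[0,0,-0.84]},{"translation":[0,0.94,0],"rotation":[0,0,-0.96]},{"translation":[0,0.98,0],"rotation":[0,0,-1.0]},{"translation":[0,1.0,0],"rotation":[0,0,-1.0]}], "jaw": -0.4}}

```text
t: 10.6
eef_pos: [0.5434, 0.2163, 0.224]
ee_rot: [3.141, -0.0, -2.516]
force: [-0.3, -0.4, -0.3]
width: 0.0616
gripper_force: 0.0
```

```bash
python3 - <<'E'
from sil import *
im=[np.mean([grab_frame(n).astype(float) for _ in range(2)],0) for n in("top","scene")]
np.save("im1.npy",np.array(im))
s=get_state(); print(s['eef_pos'],s['ee_rot'],s['q'],s['width'])
f=lambda i,y0,y1,x0,x1,sz: cv2.resize(im[i][y0:y1,x0:x1].astype(np.uint8),sz,interpolation=cv2.INTER_CUBIC)
cv2.imwrite("pics/v3.png",np.hstack([f(0,155,255,300,440,(420,300)),f(1,170,270,180,340,(380,300))]))
E
```

```text
[0.54350326 0.21432419 0.2242811 ] [-3.14158951e+00 -1.82918013e-04 -2.51586746e+00] [ 7.10103047e-01  2.12126191e-01 -1.97393337e-01 -1.33881650e-05
 -1.16145933e+00 -1.65516885e+00] 0.061174907528895685
```

View pics/v3.png

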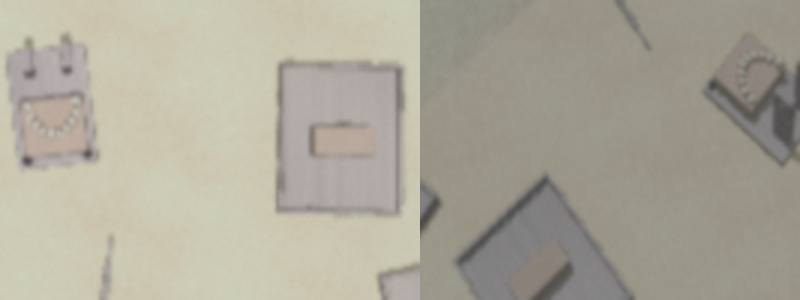

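```bash
sed -i 's/box(-56,50,-10/box(-65,50,-10/' sil.py; python3 - <<'E'
from sil import *
from scipy.ndimage import binary_fill_holes
np.set_printoptions(precision=4,suppress=True)
I0=dict(zip(("top","scene"),np.load("im0.npy"))); I1=dict(zip(("top","scene"),np.load("im1.npy")))
def ch(im,w,sign=1,lo=3):
    x0,y0,x1,y1=w; p=im[y0:y1,x0:x1]; d=sign*(p[...,2]-p[...,0])
    bg=np.median(np.r_[d[0],d[-1],d[:,0],d[:,-1]]); return np.clip((bg-d)/(bg-np.percentile(d,lo)),0,1)
W={"top":(220,182,262,234),"scene":(340,126,394,160)}
for n in W: print("upper",n,silfit(UP,[(n,ch(I0[n],W[n]),W[n])],(.542,.2605,.48)))
BL=[box(-15,15,-32,32,0,24)]
W={"top":(400,192,429,212),"scene":(206,244,242,274)}
for n in W:
    a=ch(I1[n],W[n],-1,97); print("block",n,silfit(BL,[(n,a,W[n])],(.5437,-.285,.0),z=.004))
w=(296,160,338,217); a=ch(I1["top"],w,1,20); f=binary_fill_holes(a>.5); 
core=cv2.erode(f.astype(np.uint8),np.ones((3,3))); a2=np.where(core>0,1,a)
LO=[box(-62.5,62.5,-42,42,0,10)]+[box(33,57,s-5,s+5,10,87) for s in(-20,20)]
print("lower",silfit(LO,[("top",a2,w)],(.591,.0178,.08)))
print("plate only",silfit(LO[:1],[("top",a2,w)],(.591,.0178,.08)))
v=silfit(LO,[("top",a2,w)],(.591,.0178,.08))[0]
p=I1["top"][160:217,296:338].astype(np.uint8)
c=[cv2.resize(x,None,fx=6,fy=6,interpolation=0) for x in(p,cv2.merge([(a2*255).astype(np.uint8)]*3),cv2.merge([(mask("top",LO,v,win=w)*255).astype(np.uint8)]*3))]
cv2.imwrite("pics/lo.png",np.hstack(c))
E
```

```text
upper top (array([0.5436, 0.262 , 0.4818]), np.float64(13.206342557734606))
upper scene (array([0.5391, 0.2611, 0.477 ]), np.float64(8.49861044667739))
block top (array([ 0.4941, -0.2458,  0.2665]), np.float64(52.11809058040198))
block scene (array([ 0.5837, -0.231 , -0.64  ]), np.float64(100.77777777777777))
lower (array([0.5923, 0.0198, 0.087 ]), np.float64(17.85833845477397))
plate only (array([0.5925, 0.0198, 0.0878]), np.float64(19.911816075347225))
```

View pics/lo.png

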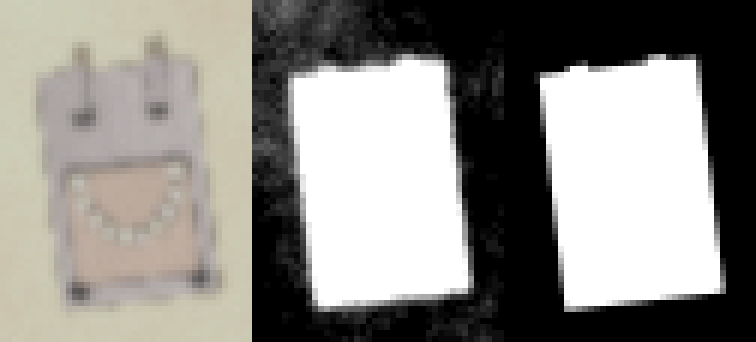

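```bash
python3 - <<'E'
from sil import *
np.set_printoptions(precision=4,suppress=True)
I1=dict(zip(("top","scene"),np.load("im1.npy")))
def ch(im,w,sign=1,lo=3):
    x0,y0,x1,y1=w; p=im[y0:y1,x0:x1]; d=sign*(p[...,2]-p[...,0])
    bg=np.median(np.r_[d[0],d[-1],d[:,0],d[:,-1]]); return np.clip((bg-d)/(bg-np.percentile(d,lo)),0,1)
BL=[box(-15,15,-32,32,0,24)]
W={"top":(400,192,429,212),"scene":(206,244,242,274)}
for n in W:
    a=ch(I1[n],W[n],-1,10); print("block",n,silfit(BL,[(n,a,W[n])],(.5437,-.285,.0),z=.004))
E
```

```text
block top (array([ 0.5463, -0.2869, -0.0403]), np.float64(3.863848974048942))
block scene (array([ 0.5422, -0.2858, -0.0464]), np.float64(22.505990193593146))
```

{"op": "apply_moves", "data": {"steps": [{"translation":[0,0.04,-0.05],"rotation":[0,0,-0.05]},{"translation":[-0.01,0.1,-0.14],"rotation":[0,0,-0.15]},{"translation":[-0.01,0.16,-0.24],"rotation":[0,0,-0.25]},{"translation":[-0.01,0.188,-0.36],"rotation":[0,0,-0.28]},{"translation":[-0.01,0.188,-0.48],"rotation":[0,0,-0.28]},{"translation":[-0.01,0.188,-0.58],"rotation":[0,0,-0.28]},{"translation":[-0.01,0.188,-0.67],"rotation":[0,0,-0.28]},{"translation":[-0.01,0.188,-0.74],"rotation":[0,0,-0.28]},{"translation":[-0.01,0.188,-0.79],"rotation":[0,0,-0.28]},{"translation":[-0.01,0.188,-0.82],"rotation":[0,0,-0.28]}]}}

```text
t: 11.63
eef_pos: [0.5406, 0.2602, 0.0177]
ee_rot: [-3.141, -0.002, -2.664]
force: [-0.1, -0.7, -0.1]
width: 0.0613
gripper_force: 0.0
```

{"op": "apply_moves", "data": {"steps": [{"translation":[0,0,0],"rotation":[0,0,0]},{"translation":[0,0,0],"rotation":[0,0,0]},{"translation":[0,0,0],"rotation":[0,0,0]},{"translation":[0,0,0],"rotation":[0,0,0]},{"translation":[0,0,0],"rotation":[0,0,0]},{"translation":[0,0,0],"rotation":[0,0,0]},{"translation":[0,0,0],"rotation":[0,0,0]},{"translation":[0,0,0],"rotation":[0,0,0]},{"translation":[0,0,0],"rotation":[0,0,0]},{"translation":[0,0,0],"rotation":[0,0,0]}], "jaw": 1, "newtons": 40}}

```text
t: 12.47
eef_pos: [0.5412, 0.262, 0.0197]
ee_rot: [3.142, 0.0, -2.663]
force: [-1.7, -0.2, 4.6]
width: 0.0182
gripper_force: 40.0
```

{"op": "apply_moves", "data": {"steps": [{"translation":[0,0,0.03],"rotation":[0,0,0]},{"translation":[0,0,0.1],"rotation":[0,0,0]},{"translation":[0,0,0.2],"rotation":[0,0,0]},{"translation":[0,0,0.3],"rotation":[0,0,0]},{"translation":[0,0,0.4],"rotation":[0,0,0]},{"translation":[0,0,0.48],"rotation":[0,0,0]},{"translation":[0,0,0.56],"rotation":[0,0,0]},{"translation":[0,0,0.62],"rotation":[0,0,0]},{"translation":[0,0,0.64],"rotation":[0,0,0]},{"translation":[0,0,0.64],"rotation":[0,0,0]}]}}

```text
t: 13.3
eef_pos: [0.5414, 0.2621, 0.1805]
ee_rot: [3.141, 0.002, -2.663]
force: [-0.2, -0.4, -3.2]
width: 0.0178
gripper_force: 40.0
```

{"op": "apply_moves", "data": {"steps": [{"translation":[0.01,-0.04,0],"rotation":[0,0,-0.03]},{"translation":[0.03,-0.12,0],"rotation":[0,0,-0.1]},{"translation":[0.05,-0.23,0],"rotation":[0,0,-0.2]},{"translation":[0.07,-0.35,0],"rotation":[0,0,-0.3]},{"translation":[0.09,-0.47,0],"rotation":[0,0,-0.4]},{"translation":[0.11,-0.59,0],"rotation":[0,0,-0.5]},{"translation":[0.13,-0.71,0],"rotation":[0,0,-0.6]},{"translation":[0.15,-0.83,0],"rotation":[0,0,-0.68]},{"translation":[0.17,-0.92,0],"rotation":[0,0,-0.73]},{"translation":[0.175,-0.97,0],"rotation":[0,0,-0.748]}]}}

```text
t: 14.13
eef_pos: [0.584, 0.0163, 0.1774]
ee_rot: [-3.141, -0.003, -3.059]
force: [0.9, -0.9, -3.2]
width: 0.0177
gripper_force: 40.0
```

{"op": "apply_moves", "data": {"steps": [{"translation":[0,0,-0.01],"rotation":[0,0,0]},{"translation":[0,0,-0.03],"rotation":[0,0,0]},{"translation":[0,0,-0.06],"rotation":[0,0,0]},{"translation":[0,0,-0.09],"rotation":[0,0,0]},{"translation":[0,0,-0.12],"rotation":[0,0,0]},{"translation":[0,0,-0.13],"rotation":[0,0,0]},{"translation":[0,0,-0.14],"rotation":[0,0,0]},{"translation":[0,0,-0.14],"rotation":[0,0,0]},{"translation":[0,0,-0.14],"rotation":[0,0,0]},{"translation":[0,0,-0.14],"rotation":[0,0,0]}]}}

```text
t: 14.97
eef_pos: [0.5851, 0.0195, 0.1447]
ee_rot: [3.142, 0.001, -3.055]
force: [0.7, 0.7, -3.0]
width: 0.0181
gripper_force: 40.0
```

```bash
python3 - <<'E'
from sil import *
im=[np.mean([grab_frame(n).astype(float) for _ in range(3)],0) for n in("top","scene")]
np.save("im2.npy",np.array(im))
s=get_state(); print(s['eef_pos'],s['ee_rot'],s['q'],s['width'],s['force'],s['moment'])
f=lambda i,y0,y1,x0,x1,sz: cv2.resize(im[i][y0:y1,x0:x1].astype(np.uint8),sz,interpolation=cv2.INTER_CUBIC)
cv2.imwrite("pics/v4.png",np.hstack([f(0,150,225,285,345,(320,400)),f(1,140,240,260,380,(480,400))]))
E
```

```text
[0.5849167  0.01929494 0.14453627] [ 3.14152514e+00  3.58378807e-04 -3.05486469e+00] [ 3.66900581e-01  2.78468782e-01 -3.03054128e-01  4.09596629e-05
 -9.88910344e-01 -1.85099144e+00] 0.01761397874199912 [ 0.47481913  0.09493495 -3.03436858] [ 0.04635071 -0.02281412  0.02486343]
```

View pics/v4.png

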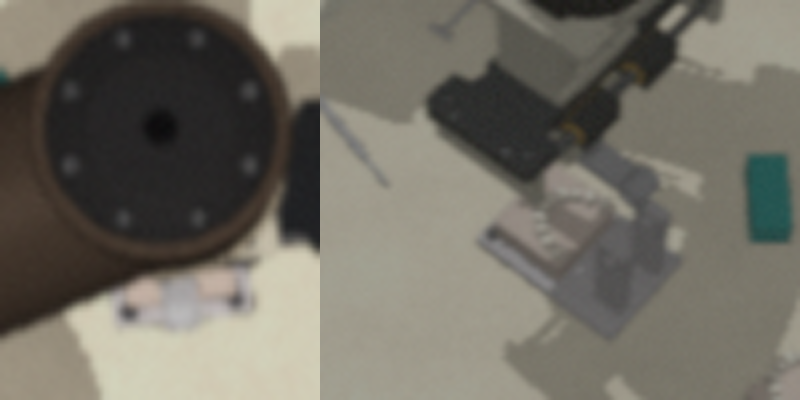

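```bash
cat > edge.py <<'E'
from sil import *
from scipy.ndimage import map_coordinates
def contour(n,parts,v,z,win,ss=8):
    m=(mask(n,parts,v,z,ss=1,win=win)) if 0 else None
    x0,y0,x1,y1=win; m=np.zeros(((y1-y0)*ss,(x1-x0)*ss),np.uint8)
    for P in parts: cv2.fillConvexPoly(m,cv2.convexHull(((proj(n,place(*v,z,P))-[x0,y0]+.5)*ss*16).round().astype(np.int32)),255,shift=4)
    c=cv2.findContours(m,cv2.RETR_EXTERNAL,cv2.CHAIN_APPROX_NONE)[0]; c=max(c,key=len)[:,0].astype(float)
    t=np.roll(c,-6,0)-np.roll(c,6,0); t/=np.linalg.norm(t,axis=1,keepdims=True)+1e-9
    return (c+.5)/ss-.5+[x0,y0], np.c_[-t[:,1],t[:,0]]
def align(img,n,parts,v,z,win,keep,rng=8):
    g=cv2.GaussianBlur(img,(0,0),.8); gx=np.stack([np.gradient(g[...,k],axis=1) for k in range(3)]); gy=np.stack([np.gradient(g[...,k],axis=0) for k in range(3)])
    best=[]
    for dx in np.arange(-rng,rng+.1,.5):
        for dy in np.arange(-rng,rng+.1,.5):
            p,nn=contour(n,parts,(v[0]+dx/1e3,v[1]+dy/1e3,v[2]),z,win); k=keep(p,proj(n,place(v[0]+dx/1e3,v[1]+dy/1e3,v[2],z,[(0,0,0),(1000*.1,0,0)])))
            p,nn=p[k],nn[k]; q=[p[:,1],p[:,0]]
            s=sum(abs(map_coordinates(gx[c],q,order=1)*nn[:,0]+map_coordinates(gy[c],q,order=1)*nn[:,1]) for c in range(3)).mean()
            best.append((s,dx,dy))
    b=np.array(sorted(best)[::-1]); return b[:3].round(1).tolist(), np.average(b[:25,1:],axis=0,weights=b[:25,0]).round(2)
E
python3 - <<'E'
from edge import *
I0,I1,I2=[dict(zip(("top","scene"),np.load(f"im{i}.npy"))) for i in range(3)]
al=lambda p,o: np.ones(len(p),bool)
WU=(330,116,404,170); Wt=(210,172,272,244)
vu=(.5412,.262,.4786); vl=(.5897,.0198,.087)
print("upper0 scene",align(I0["scene"],"scene",UP,vu,0,WU,al)); print("upper0 top",align(I0["top"],"top",UP,vu,0,Wt,al))
WL=(285,165,370,240); wt=(290,150,345,225)
PL=[box(-62.5,62.5,-42,42,0,10)]
left=lambda p,o:(p[:,0]<348)&((p[:,1]>198))
print("plate scene im2",align(I2["scene"],"scene",PL,vl,0,WL,left)); print("plate top im1",align(I1["top"],"top",PL,vl,0,wt,lambda p,o:p[:,1]>172))
W0=(290,160,365,240)
print("plate scene im0",align(I0["scene"],"scene",PL,vl,0,W0,lambda p,o:p[:,1]>198))
# held upper: barrel end, keep contour points beyond x=35mm
s=(.5849,.0193,.0867); z=.1445-.0197
BA=[box(20,50,-10,10,6,14),cyly(50,10,10,-11,11)]
def keepb(p,o):
    d=(o[1]-o[0])/100; u=(p-o[0])@d/(d@d); return u>32
print("held scene",align(I2["scene"],"scene",BA,s,z,(300,140,380,215),keepb))
FT=[box(-65,-40,-10,10,6,14),cyl(-56,0,9,0,14)]
print("held top foot",align(I2["top"],"top",FT,s,z,(295,185,345,225),lambda p,o:p[:,1]>203))
print(proj("top",place(*s,z,[(-65,10,14),(-65,-10,14),(-65,0,14)])))
E
```

```text
upper0 scene ([[35.3, -0.5, -2.5], [35.2, -1.0, -2.5], [35.2, -0.5, -2.0]], array([-0.7 , -2.52]))
upper0 top ([[44.4, 3.5, -1.0], [44.4, 3.5, -1.5], [44.3, 3.0, -1.5]], array([ 3.4, -1.1]))
plate scene im2 ([[24.9, -1.0, -2.0], [24.8, -1.5, -2.0], [24.8, -0.5, -2.0]], array([-1.04, -2.16]))
plate top im1 ([[25.8, 5.0, -0.5], [25.8, 4.5, -0.5], [25.8, 5.0, 0.0]], array([ 4.56, -0.42]))
plate scene im0 ([[26.9, -0.5, -2.0], [26.9, -1.0, -2.0], [26.8, 0.0, -2.0]], array([-0.68, -2.18]))
held scene ([[35.1, -3.5, 1.0], [35.0, -4.0, 1.0], [35.0, -3.0, 1.0]], array([-3.42,  0.74]))
held top foot ([[16.9, 1.0, 8.0], [16.8, 0.5, 8.0], [16.7, 1.0, 7.5]], array([0.82, 5.58]))
[[315.77744724 212.37317598]
 [322.64497052 211.57948203]
 [319.21165807 211.97627408]]
```

```bash
cat >> edge.py <<'E'
def align2(img,n,parts,v,z,win,keep,rng=4,rots=np.arange(-8,8.1,2)):
    """image-plane shift (px) and rotation (deg about window-projected barrel) best matching"""
    g=cv2.GaussianBlur(img,(0,0),.8); gx=[np.gradient(g[...,k],axis=1) for k in range(3)]; gy=[np.gradient(g[...,k],axis=0) for k in range(3)]
    p0,n0=contour(n,parts,v,z,win); o=proj(n,place(*v,z,[(0,0,0),(100,0,0),(50,0,10)])); k=keep(p0,o); p0,n0=p0[k],n0[k]; out=[]
    for r in rots:
        a=np.radians(r); M=np.array([[np.cos(a),np.sin(a)],[-np.sin(a),np.cos(a)]]); p1=(p0-o[2])@M+o[2]; n1=n0@M
        for du in np.arange(-rng,rng+.1,.25):
            for dv in np.arange(-rng,rng+.1,.25):
                q=[p1[:,1]+dv,p1[:,0]+du]
                out.append((np.mean([abs(map_coordinates(gx[c],q,order=1)*n1[:,0]+map_coordinates(gy[c],q,order=1)*n1[:,1]) for c in range(3)]),r,du,dv))
    b=np.array(sorted(out)[::-1]); return b[:5].round(2).tolist(), b[(abs(b[:,1])<.1)][0].round(2).tolist()
E
python3 - <<'E'
from edge import *
I0,I1,I2=[dict(zip(("top","scene"),np.load(f"im{i}.npy"))) for i in range(3)]
BA=[box(20,50,-10,10,6,14),cyly(50,10,10,-11,11)]
def kb(lim):
    def f(p,o): d=(o[1]-o[0])/100; u=(p-o[0])@d/(d@d); return u>lim
    return f
v0=(.5412-.0007,.262-.0025,.4786); s=(.5849-.0007,.0193-.0025,.0867); z=.1445-.0197
for lim in (26,36): 
  print("im0",lim,align2(I0["scene"],"scene",BA,v0,0,(330,116,404,170),kb(lim)))
  print("im2",lim,align2(I2["scene"],"scene",BA,s,z,(300,140,380,215),kb(lim)))
J=lambda P:(proj("scene",place(*s,z,[np.array([50,0,10])+P]))-proj("scene",place(*s,z,[[50,0,10]])))[0].round(2)
print("px per 5mm x,y,z",J(np.array([5,0,0])),J(np.array([0,5,0])),J(np.array([0,0,5])), proj("scene",place(*s,z,[[50,0,10]])))
E
```

```text
im0 26 ([[13.39, -4.0, 0.25, -0.25], [13.39, -6.0, 0.25, -0.5], [13.38, -2.0, 0.0, -0.25], [13.38, -6.0, 0.0, -0.5], [13.37, -4.0, 0.0, -0.25]], [13.28, 0.0, 0.0, -0.25])
im2 26 ([[12.11, 0.0, 0.0, -1.5], [12.1, 0.0, 0.25, -1.25], [12.09, -2.0, 0.0, -1.5], [12.09, -2.0, 0.25, -1.5], [12.07, -2.0, 0.25, -1.25]], [12.11, 0.0, 0.0, -1.5])
im0 36 ([[13.87, -4.0, 0.0, -0.5], [13.87, -2.0, 0.0, -0.25], [13.86, -6.0, 0.0, -0.5], [13.85, -6.0, 0.25, -0.5], [13.85, -4.0, 0.25, -0.5]], [13.81, 0.0, 0.0, -0.25])
im2 36 ([[11.17, 2.0, 0.0, -1.5], [11.16, 4.0, 0.0, -1.5], [11.15, 0.0, 0.0, -1.5], [11.12, -2.0, 0.0, -1.5], [11.12, 6.0, 0.0, -1.5]], [11.15, 0.0, 0.0, -1.5])
px per 5mm x,y,z [1.56 1.08] [ 1.22 -1.29] [ 0.11 -1.05] [[339.01633483 187.30843444]]
```

{"op": "apply_moves", "data": {"steps": [{"translation":[0.008,-0.004,-0.02],"rotation":[0,0,0]},{"translation":[0.008,-0.004,-0.05],"rotation":[0,0,0]},{"translation":[0.008,-0.004,-0.08],"rotation":[0,0,0]},{"translation":[0.008,-0.004,-0.11],"rotation":[0,0,0]},{"translation":[0.008,-0.004,-0.13],"rotation":[0,0,0]},{"translation":[0.008,-0.004,-0.15],"rotation":[0,0,0]},{"translation":[0.008,-0.004,-0.17],"rotation":[0,0,0]},{"translation":[0.008,-0.004,-0.19],"rotation":[0,0,0]},{"translation":[0.008,-0.004,-0.2],"rotation":[0,0,0]},{"translation":[0.008,-0.004,-0.2],"rotation":[0,0,0]}]}}

```text
t: 16.1
eef_pos: [0.5865, 0.0182, 0.0936]
ee_rot: [-3.141, -0.001, -3.055]
force: [-0.9, -0.9, -3.5]
width: 0.0177
gripper_force: 40.0
```

{"op": "apply_moves", "data": {"steps": [{"translation":[0,0.002,0],"rotation":[0,0,0]},{"translation":[0,0.004,0],"rotation":[0,0,0]},{"translation":[0,0.006,0],"rotation":[0,0,0]},{"translation":[0,0.008,0],"rotation":[0,0,0]},{"translation":[0,0.01,0],"rotation":[0,0,0]},{"translation":[0,0.012,0],"rotation":[0,0,0]},{"translation":[0,0.012,0],"rotation":[0,0,0]},{"translation":[0,0.012,0],"rotation":[0,0,0]},{"translation":[0,0.012,0],"rotation":[0,0,0]},{"translation":[0,0.012,0],"rotation":[0,0,0]}]}}

```text
t: 16.93
eef_pos: [0.5868, 0.0213, 0.0943]
ee_rot: [-3.142, 0.0, -3.055]
force: [-0.3, 0.1, -3.0]
width: 0.0179
gripper_force: 40.0
```

```bash
python3 -c "
from station import *
s=get_state();print(s['eef_pos'],s['force'],s['moment'])"
```

```text
[0.58683922 0.02131037 0.09431695] [-0.26929394  0.09250398 -3.04988228] [-0.0456662   0.04695082  0.0323195 ]
```

Free at y=.0213; go a bit further, then the other way.

{"op": "apply_moves", "data": {"steps": [{"translation":[0,0.002,0],"rotation":[0,0,0]},{"translation":[0,0.004,0],"rotation":[0,0,0]},{"translation":[0,0.006,0],"rotation":[0,0,0]},{"translation":[0,0.008,0],"rotation":[0,0,0]},{"translation":[0,0.008,0],"rotation":[0,0,0]},{"translation":[0,0.008,0],"rotation":[0,0,0]},{"translation":[0,0.008,0],"rotation":[0,0,0]},{"translation":[0,0.008,0],"rotation":[0,0,0]},{"translation":[0,0.008,0],"rotation":[0,0,0]},{"translation":[0,0.008,0],"rotation":[0,0,0]}]}}

```text
t: 17.77
eef_pos: [0.5867, 0.0222, 0.0943]
ee_rot: [-3.14, -0.001, -3.055]
force: [1.3, -6.5, -2.7]
width: 0.0178
gripper_force: 40.0
```

{"op": "apply_moves", "data": {"steps": [{"translation":[0,-0.004,0],"rotation":[0,0,0]},{"translation":[0,-0.008,0],"rotation":[0,0,0]},{"translation":[0,-0.012,0],"rotation":[0,0,0]},{"translation":[0,-0.016,0],"rotation":[0,0,0]},{"translation":[0,-0.02,0],"rotation":[0,0,0]},{"translation":[0,-0.024,0],"rotation":[0,0,0]},{"translation":[0,-0.026,0],"rotation":[0,0,0]},{"translation":[0,-0.026,0],"rotation":[0,0,0]},{"translation":[0,-0.026,0],"rotation":[0,0,0]},{"translation":[0,-0.026,0],"rotation":[0,0,0]}]}}

```text
t: 18.6
eef_pos: [0.5869, 0.0169, 0.0944]
ee_rot: [3.142, 0.0, -3.055]
force: [-0.2, 0.9, -2.7]
width: 0.0175
gripper_force: 40.0
```

{"op": "apply_moves", "data": {"steps": [{"translation":[0,-0.002,0],"rotation":[0,0,0]},{"translation":[0,-0.004,0],"rotation":[0,0,0]},{"translation":[0,-0.006,0],"rotation":[0,0,0]},{"translation":[0,-0.008,0],"rotation":[0,0,0]},{"translation":[0,-0.01,0],"rotation":[0,0,0]},{"translation":[0,-0.012,0],"rotation":[0,0,0]},{"translation":[0,-0.014,0],"rotation":[0,0,0]},{"translation":[0,-0.014,0],"rotation":[0,0,0]},{"translation":[0,-0.014,0],"rotation":[0,0,0]},{"translation":[0,-0.014,0],"rotation":[0,0,0]}]}}

```text
t: 19.43
eef_pos: [0.5868, 0.0136, 0.0943]
ee_rot: [3.141, 0.0, -3.055]
force: [-1.3, 3.7, -1.9]
width: 0.0175
gripper_force: 40.0
```

{"op": "apply_moves", "data": {"steps": [{"translation":[0,0.008,0.01],"rotation":[0,0,0]},{"translation":[0,0.017,0.04],"rotation":[0,0,0]},{"translation":[0,0.017,0.09],"rotation":[0,0,0]},{"translation":[0,0.017,0.14],"rotation":[0,0,0]},{"translation":[-0.04,0.03,0.16],"rotation":[0,0,0]},{"translation":[-0.08,0.05,0.16],"rotation":[0,0,0]},{"translation":[-0.12,0.07,0.16],"rotation":[0,0,0]},{"translation":[-0.15,0.084,0.16],"rotation":[0,0,0]},{"translation":[-0.16,0.084,0.16],"rotation":[0,0,0]},{"translation":[-0.16,0.084,0.16],"rotation":[0,0,0]}]}}

```text
t: 20.27
eef_pos: [0.5457, 0.0346, 0.1342]
ee_rot: [-3.141, -0.001, -3.054]
force: [0.6, -0.6, -2.6]
width: 0.0179
gripper_force: 40.0
```

{"op": "apply_moves", "data": {"steps": [{"translation":[0,0,-0.02],"rotation":[0,0,0]},{"translation":[0,0,-0.05],"rotation":[0,0,0]},{"translation":[0,0,-0.08],"rotation":[0,0,0]},{"translation":[0,0,-0.11],"rotation":[0,0,0]},{"translation":[0,0,-0.14],"rotation":[0,0,0]},{"translation":[0,0,-0.16],"rotation":[0,0,0]},{"translation":[0,0,-0.175],"rotation":[0,0,0]},{"translation":[0,0,-0.175],"rotation":[0,0,0]},{"translation":[0,0,-0.175],"rotation":[0,0,0]},{"translation":[0,0,-0.175],"rotation":[0,0,0]}]}}

```text
t: 21.1
eef_pos: [0.5471, 0.0344, 0.0909]
ee_rot: [3.142, 0.001, -3.055]
force: [-0.4, -0.2, -2.7]
width: 0.018
gripper_force: 40.0
```

{"op": "apply_moves", "data": {"steps": [{"translation":[0.004,0,0],"rotation":[0,0,0]},{"translation":[0.008,0,0],"rotation":[0,0,0]},{"translation":[0.012,0,0],"rotation":[0,0,0]},{"translation":[0.016,0,0],"rotation":[0,0,0]},{"translation":[0.02,0,0],"rotation":[0,0,0]},{"translation":[0.024,0,0],"rotation":[0,0,0]},{"translation":[0.028,0,0],"rotation":[0,0,0]},{"translation":[0.028,0,0],"rotation":[0,0,0]},{"translation":[0.028,0,0],"rotation":[0,0,0]},{"translation":[0.028,0,0],"rotation":[0,0,0]}]}}

```text
t: 21.93
eef_pos: [0.5538, 0.0343, 0.0905]
ee_rot: [3.142, -0.0, -3.055]
force: [0.4, 0.0, -3.0]
width: 0.0179
gripper_force: 40.0
```

{"op": "apply_moves", "data": {"steps": [{"translation":[0.004,0,0],"rotation":[0,0,0]},{"translation":[0.008,0,0],"rotation":[0,0,0]},{"translation":[0.012,0,0],"rotation":[0,0,0]},{"translation":[0.016,0,0],"rotation":[0,0,0]},{"translation":[0.02,0,0],"rotation":[0,0,0]},{"translation":[0.024,0,0],"rotation":[0,0,0]},{"translation":[0.028,0,0],"rotation":[0,0,0]},{"translation":[0.028,0,0],"rotation":[0,0,0]},{"translation":[0.028,0,0],"rotation":[0,0,0]},{"translation":[0.028,0,0],"rotation":[0,0,0]}]}}

```text
t: 22.77
eef_pos: [0.5608, 0.0343, 0.0905]
ee_rot: [-3.142, -0.0, -3.055]
force: [-0.1, 0.3, -3.0]
width: 0.0176
gripper_force: 40.0
```

{"op": "apply_moves", "data": {"steps": [{"translation":[0.002,0,0],"rotation":[0,0,0]},{"translation":[0.004,0,0],"rotation":[0,0,0]},{"translation":[0.006,0,0],"rotation":[0,0,0]},{"translation":[0.006,0,0],"rotation":[0,0,0]},{"translation":[0.006,0,0],"rotation":[0,0,0]},{"translation":[0.006,0,0],"rotation":[0,0,0]},{"translation":[0.006,0,0],"rotation":[0,0,0]},{"translation":[0.006,0,0],"rotation":[0,0,0]},{"translation":[0.006,0,0],"rotation":[0,0,0]},{"translation":[0.006,0,0],"rotation":[0,0,0]}]}}

```text
t: 23.6
eef_pos: [0.5624, 0.0343, 0.0906]
ee_rot: [3.142, 0.0, -3.055]
force: [-0.3, -0.2, -3.1]
width: 0.0178
gripper_force: 40.0
```

{"op": "apply_moves", "data": {"steps": [{"translation":[0.002,0,0],"rotation":[0,0,0]},{"translation":[0.004,0,0],"rotation":[0,0,0]},{"translation":[0.006,0,0],"rotation":[0,0,0]},{"translation":[0.006,0,0],"rotation":[0,0,0]},{"translation":[0.006,0,0],"rotation":[0,0,0]},{"translation":[0.006,0,0],"rotation":[0,0,0]},{"translation":[0.006,0,0],"rotation":[0,0,0]},{"translation":[0.006,0,0],"rotation":[0,0,0]},{"translation":[0.006,0,0],"rotation":[0,0,0]},{"translation":[0.006,0,0],"rotation":[0,0,0]}]}}

```text
t: 24.43
eef_pos: [0.5625, 0.034, 0.0902]
ee_rot: [-3.141, -0.002, -3.055]
force: [-4.8, 1.2, -0.8]
width: 0.0177
gripper_force: 40.0
```

{"op": "apply_moves", "data": {"steps": [{"translation":[0.002,0,0],"rotation":[0,0,0]},{"translation":[0.004,0,0],"rotation":[0,0,0]},{"translation":[0.004,0,0],"rotation":[0,0,0]},{"translation":[0.004,0,0],"rotation":[0,0,0]},{"translation":[0.004,0,0],"rotation":[0,0,0]},{"translation":[0.004,0,0],"rotation":[0,0,0]},{"translation":[0.004,0,0],"rotation":[0,0,0]},{"translation":[0.004,0,0],"rotation":[0,0,0]},{"translation":[0.004,0,0],"rotation":[0,0,0]},{"translation":[0.004,0,0],"rotation":[0,0,0]}]}}

```text
t: 25.27
eef_pos: [0.5626, 0.0339, 0.09]
ee_rot: [-3.141, -0.004, -3.055]
force: [-7.7, 0.7, 2.1]
width: 0.0178
gripper_force: 40.0
```

{"op": "apply_moves", "data": {"steps": [{"translation":[-0.02,0,0],"rotation":[0,0,0]},{"translation":[-0.03,0,0.02],"rotation":[0,0,0]},{"translation":[-0.03,0,0.05],"rotation":[0,0,0]},{"translation":[-0.03,0,0.09],"rotation":[0,0,0]},{"translation":[-0.01,0,0.11],"rotation":[0,0,0]},{"translation":[0.02,0,0.11],"rotation":[0,0,0]},{"translation":[0.05,0,0.11],"rotation":[0,0,0]},{"translation":[0.08,0,0.11],"rotation":[0,0,0]},{"translation":[0.08,0,0.11],"rotation":[0,0,0]},{"translation":[0.08,0,0.11],"rotation":[0,0,0]}]}}

```text
t: 26.1
eef_pos: [0.585, 0.0341, 0.1172]
ee_rot: [-3.141, -0.001, -3.055]
force: [-0.2, -0.5, -2.6]
width: 0.0178
gripper_force: 40.0
```

{"op": "apply_moves", "data": {"steps": [{"translation":[0,0,-0.01],"rotation":[0,0,0]},{"translation":[0,0,-0.02],"rotation":[0,0,0]},{"translation":[0,0,-0.028],"rotation":[0,0,0]},{"translation":[0,0,-0.034],"rotation":[0,0,0]},{"translation":[0,0,-0.038],"rotation":[0,0,0]},{"translation":[0,0,-0.04],"rotation":[0,0,0]},{"translation":[0,0,-0.04],"rotation":[0,0,0]},{"translation":[0,0,-0.04],"rotation":[0,0,0]},{"translation":[0,0,-0.04],"rotation":[0,0,0]},{"translation":[0,0,-0.04],"rotation":[0,0,0]}]}}

```text
t: 26.93
eef_pos: [0.5849, 0.0343, 0.1082]
ee_rot: [3.142, 0.0, -3.055]
force: [0.4, -0.0, -2.0]
width: 0.0177
gripper_force: 40.0
```

{"op": "apply_moves", "data": {"steps": [{"translation":[0,0,-0.002],"rotation":[0,0,0]},{"translation":[0,0,-0.004],"rotation":[0,0,0]},{"translation":[0,0,-0.004],"rotation":[0,0,0]},{"translation":[0,0,-0.004],"rotation":[0,0,0]},{"translation":[0,0,-0.004],"rotation":[0,0,0]},{"translation":[0,0,-0.004],"rotation":[0,0,0]},{"translation":[0,0,-0.004],"rotation":[0,0,0]},{"translation":[0,0,-0.004],"rotation":[0,0,0]},{"translation":[0,0,-0.004],"rotation":[0,0,0]},{"translation":[0,0,-0.004],"rotation":[0,0,0]}]}}

```text
t: 27.77
eef_pos: [0.5848, 0.0343, 0.107]
ee_rot: [-3.142, -0.0, -3.055]
force: [-0.4, 0.0, -2.0]
width: 0.0178
gripper_force: 40.0
```

{"op": "apply_moves", "data": {"steps": [{"translation":[0,0,-0.002],"rotation":[0,0,0]},{"translation":[0,0,-0.004],"rotation":[0,0,0]},{"translation":[0,0,-0.006],"rotation":[0,0,0]},{"translation":[0,0,-0.006],"rotation":[0,0,0]},{"translation":[0,0,-0.006],"rotation":[0,0,0]},{"translation":[0,0,-0.006],"rotation":[0,0,0]},{"translation":[0,0,-0.006],"rotation":[0,0,0]},{"translation":[0,0,-0.006],"rotation":[0,0,0]},{"translation":[0,0,-0.006],"rotation":[0,0,0]},{"translation":[0,0,-0.006],"rotation":[0,0,0]}]}}

```text
t: 28.6
eef_pos: [0.5848, 0.0343, 0.1065]
ee_rot: [-3.142, 0.001, -3.054]
force: [-4.7, 0.8, 5.7]
width: 0.0176
gripper_force: 40.0
```

{"op": "apply_moves", "data": {"steps": [{"translation":[0,0,0.02],"rotation":[0,0,0]},{"translation":[0,0,0.05],"rotation":[0,0,0]},{"translation":[0,0,0.06],"rotation":[0,0,0]},{"translation":[0.002,-0.02,0.06],"rotation":[0,0,0]},{"translation":[0.004,-0.04,0.06],"rotation":[0,0,0]},{"translation":[0.005,-0.06,0.06],"rotation":[0,0,0]},{"translation":[0.005,-0.066,0.06],"rotation":[0,0,0]},{"translation":[0.005,-0.066,0.06],"rotation":[0,0,0]},{"translation":[0.005,-0.066,0.06],"rotation":[0,0,0]},{"translation":[0.005,-0.066,0.06],"rotation":[0,0,0]}]}}

```text
t: 29.43
eef_pos: [0.586, 0.0178, 0.1204]
ee_rot: [-3.142, -0.0, -3.055]
force: [-0.8, -0.4, -2.2]
width: 0.018
gripper_force: 40.0
```

{"op": "apply_moves", "data": {"steps": [{"translation":[0,0,-0.02],"rotation":[0,0,0]},{"translation":[0,0,-0.04],"rotation":[0,0,0]},{"translation":[0,0,-0.06],"rotation":[0,0,0]},{"translation":[0,0,-0.08],"rotation":[0,0,0]},{"translation":[0,0,-0.1],"rotation":[0,0,0]},{"translation":[0,0,-0.11],"rotation":[0,0,0]},{"translation":[0,0,-0.12],"rotation":[0,0,0]},{"translation":[0,0,-0.12],"rotation":[0,0,0]},{"translation":[0,0,-0.12],"rotation":[0,0,0]},{"translation":[0,0,-0.12],"rotation":[0,0,0]}]}}

```text
t: 30.27
eef_pos: [0.5863, 0.0178, 0.0908]
ee_rot: [3.142, 0.0, -3.055]
force: [0.2, -0.4, -1.6]
width: 0.0179
gripper_force: 40.0
```

Final 6 mm down, then hold for more than 0.5 s.

{"op": "apply_moves", "data": {"steps": [{"translation":[0,0,-0.006],"rotation":[0,0,0]},{"translation":[-0.001,0,-0.012],"rotation":[0,0,0]},{"translation":[-0.001,0,-0.018],"rotation":[0,0,0]},{"translation":[-0.001,0,-0.022],"rotation":[0,0,0]},{"translation":[-0.001,0,-0.024],"rotation":[0,0,0]},{"translation":[-0.001,0,-0.024],"rotation":[0,0,0]},{"translation":[-0.001,0,-0.024],"rotation":[0,0,0]},{"translation":[-0.001,0,-0.024],"rotation":[0,0,0]},{"translation":[-0.001,0,-0.024],"rotation":[0,0,0]},{"translation":[-0.001,0,-0.024],"rotation":[0,0,0]}]}}

```text
t: 31.1
eef_pos: [0.5859, 0.0179, 0.0847]
ee_rot: [3.142, 0.0, -3.055]
force: [-0.8, 0.1, -2.3]
width: 0.0179
gripper_force: 40.0
```

{"op": "apply_moves", "data": {"steps": [{"translation":[0,0,0],"rotation":[0,0,0]},{"translation":[0,0,0],"rotation":[0,0,0]},{"translation":[0,0,0],"rotation":[0,0,0]},{"translation":[0,0,0],"rotation":[0,0,0]},{"translation":[0,0,0],"rotation":[0,0,0]},{"translation":[0,0,0],"rotation":[0,0,0]},{"translation":[0,0,0],"rotation":[0,0,0]},{"translation":[0,0,0],"rotation":[0,0,0]},{"translation":[0,0,0],"rotation":[0,0,0]},{"translation":[0,0,0],"rotation":[0,0,0]}]}}

```text
t: 31.93
eef_pos: [0.5858, 0.0178, 0.0845]
ee_rot: [3.142, -0.0, -3.055]
force: [0.2, 0.6, -3.0]
width: 0.0176
gripper_force: 40.0
```

```bash
python3 -c "
from station import *
print(job_done())"
```

```text
the job is handed in; nothing more can be done
None
```

I handed the job in at about 32 s, with no verdict returned: the plaster block lies flat and released in the left tray, and the upper member is held level between the posts, its hole lined up to about 1 mm by touching the posts, with no contact force showing.

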